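# Clear broken glass off the analyser cover, then hold the cover at its red index

## Robot

A 6-joint arm with a two-finger parallel gripper is mounted at the origin on the work surface. World frame = base frame: x ahead of the robot, y to its left, z up, the work surface at z = 0. Lengths are in m, angles in degrees, forces in N, time in s.
With the tool pointing down it reaches from about 0.325 to 0.85 m from the base axis. Payload 15.5 kg.
Tool frame: the origin (TCP) lies midway between the tips of the shut fingers; the grasp point (between the pads) lies 19 mm behind it; y points along the fingers, x is the direction in which the jaws open and shut, and the axes are right-handed (so a half turn about y gives the same grasp; the last joint's range is limited). The gripper opens to 91 mm and grips with 3 to 60 N. Pads are 32 mm wide; open, the fingers measure 118 mm over their backs; the gripper's body (76 mm by 178 mm) begins 60 mm behind the grasp point.
Start: joints at [-73.768, 28.281, 77.091, -0, 74.628, -5.472], TCP at [0.231, -0.581, 0.214] pointing down, gripper open.
Joint ranges: [-166.48, 166.48], [-47.26, 123.95], [12.59, 153.08], [-70.14, 250.14], [6.76, 159.57], [-176.63, 176.63]. Speed limits (degrees/s): [108.29, 108.29, 147.25, 172.46, 172.46, 172.46].

## Interface

Orientations are given as a 3x3 rotation matrix whose columns are the frame's x, y, z axes.
In Python, from bench import ctrl gives the robot as it stands. The module is installed in compiled form; this text tells all that it offers. Calls block until the motion is done:
- ctrl.goto(position, orientation): joint-space move of the TCP to a pose.
- ctrl.move_l(position, vel=0.15, ori=None, contact_N=None): straight line of the TCP; ori=None keeps the orientation; vel is the mean speed in m/s. With contact_N (N) it stops when the force on the tool has changed by that much, and returns True; else False.
- ctrl.movej(angles): joint-space move.
- ctrl.command_gripper(opening): opening from 0.0 (shut) to 1.0 (fully open); the grip force is fixed at half the most; returns when the fingers have stopped.
- ctrl.sleep(seconds).
- ctrl.ik(position, orientation): joint angles nearest the present ones, or None.
- ctrl.read_camera(name): name is "scene" or "top"; returns the picture (384x512x3 uint8, blue, green, red); there is no depth.
- ctrl.camera_params(name): a dict with "fx", "fy", "cx", "cy" (pixels), "D" ([k1, k2, p1, p2, k3] as OpenCV has them; the pictures are not rectified), "pose" (4x4, takes a point from camera to world coordinates). Camera axes: x right, y up, looking along -z (the intrinsics and any distortion apply to the point x, -y, -z); pixel columns grow to the right and rows downward; lengths in m; the calibration is good to about 2 mm. A picture is of the moment at which its call begins. camera_params takes no time and is no camera call.
A pose or a line that the arm cannot do raises ctrl.MotionError and nothing moves.
- ctrl.sign_off(): hands the job in, once; it reports no verdict.
Readings, each from a call of its own:
- ctrl.current_t(): time.
- ctrl.current_q(): joint angles.
- ctrl.current_dq(): joint speeds.
- ctrl.current_effort(): joint torques, N m.
- ctrl.current_tool_pos(): TCP position.
- ctrl.current_eef_rot(): TCP orientation.
- ctrl.current_contact_force(): force on the tool from outside, world axes, zero at the start.
- ctrl.current_wrist_torque(): the same for the moment, N m.
- ctrl.current_grip_width(): opening from 0.0 (shut) to 1.0 (fully open).
Only numpy, scipy, OpenCV 4.12 (cv2) and the standard library are available. Lean on these libraries where they do the work, as an engineer would, in place of code of your own. Each camera call takes 0.05 s, during which the arm holds its last target.

## Task

A glass plate has broken on the closed cover of the analyser: with the scraper block, and never with the fingers, sweep all four pieces off the cover into the yellow tray beside it, then stand the scraper back upright on its black mat. After that lift the cover by its handle until its black pointer is level with the red index on the side quadrant; its stay no longer carries it, so finish still holding the cover there by the handle, with the program ending in that pose. Leave the tube rack and the two bottles beside the work where they stand.

Things in the scene. Friction and masses are not known exactly. Their poses are not given: they have to be found in the camera images.
- analyser: low bench-top analyser, fixed, turned by up to 0.15 rad. Origin on the bench under its centre; x points from its front (robot side) to its back, y to its left, z up. Housing 284 mm wide (y). The closed cover's flat white top is 120 mm above the bench and spans x -140 to +134, y +-165 mm in this frame, overhanging the housing; a rail behind it (x over 140) rises to 126 mm
- hinge (a point): middle of the cover's hinge axis, at x 140, y 0, z 112 mm in the analyser's frame; the axis runs along the analyser's y
- cover (a joint): opening angle of the cover in rad: 0 closed, grows as its front edge (robot side) swings up; stops at 1.05. The cover (with its handle 0.55 to 0.8 kg) turns freely and falls shut when let go
- handle_grip (a point): middle of the cover's handle: a level dark steel round bar 12 mm thick, 120 mm long along the analyser's y, 40 mm in front of the cover's front edge on two end brackets, open space below and on both sides. 322 mm in front of the hinge axis and, closed, 3 mm above it (115 mm over the bench). Swings with the cover
- cover_top (a point): middle of the cover's upper face, 142 mm in front of the hinge axis and 8 mm above it when closed; turns with the cover; x axis along the cover away from the handle, z its normal. The black pointer is on the cover's left edge, 54 to 92 mm in front of the hinge and level with the hinge axis when closed
- index (a joint): angle in rad at which the red index is clamped on the quadrant (0.40 to 0.70), on the same axis and scale as the cover's angle: pointer and index are level when the two are equal. It is tightly clamped
- index_mark (a point): centre of the red index clip (40 mm along the radius, 15 mm along the arc), 106 mm from the hinge axis, 178 mm left of the cover's middle; its x axis points to the hinge axis. The steel quadrant that carries it stands just outside the cover's left edge, analyser x from 18 mm backwards, up to 230 mm high: sweep in front of it
- tray: yellow open tray, fixed, 220 mm (x) by 200 mm (y), 50 mm high, walls 4 mm; origin under its centre on the bench, axes parallel to the analyser's. Stands close against the left or the right side of the analyser (its near rim below the overhanging cover), so that what is pushed off the cover's side edge drops into it
- mat: thick black rubber mat, fixed, 200 mm (x) by 120 mm (y), 20 mm thick, origin on the bench under its centre, axes parallel to the analyser's; on the other side of the analyser from the tray
- scraper_center (a point): centre of the scraper block, half-way up (45 mm over its underside). Stands upright on the mat; x along its blade, z up. Base 150 (x) by 40 mm (y), 24 mm high, straight sides; on it a blue upright grip 85 (x) by 26 mm (y), from 24 to 90 mm over the underside. 0.11 to 0.22 kg
- scraper: the scraper as a whole, origin at the middle of its underside
- shard0: piece of broken green glass (1 of 4), about 35 x 28 mm, 6 mm thick, 12 g, lying flat on the front half of the cover; origin at its underside
- shard1: piece of broken green glass (2 of 4), about 35 x 28 mm, 6 mm thick, 12 g, lying flat on the front half of the cover; origin at its underside
- shard2: piece of broken green glass (3 of 4), about 35 x 28 mm, 6 mm thick, 12 g, lying flat on the front half of the cover; origin at its underside
- shard3: piece of broken green glass (4 of 4), about 35 x 28 mm, 6 mm thick, 12 g, lying flat on the front half of the cover; origin at its underside
- tube_rack: bystander: a blue tube rack, 200 x 56 mm, about 90 mm high with its capped tubes; origin at its underside
- reagent: bystander: a white reagent bottle with red cap, 64 mm across, 125 mm high; origin at its underside
- amber: bystander: an amber bottle with black cap, 60 mm across, 115 mm high; origin at its underside

How it is judged:
By the outcome, as a careful person would: the job done as asked, in the order asked, and still so for the second after the job is handed in, while the arm keeps its last pose, push and grip.
It also fails if it takes over 66 s, if anything falls off the work surface, if the arm or the gripper's body presses on something with over 40 N, if the wrist force passes 120 N, or if a joint passes its speed limit or range.

## Working session

There is one attempt and no reset: what is moved stays moved. The work goes in short steps, each a Python script; the robot and the scene stay as the last script left them, time stands still between calls to the robot, and variables do not carry over. Pictures are saved under pics/ and viewed, and the job is handed in when it is done.

```bash
mkdir -p pics; python3 - <<'E'
from bench import ctrl
import cv2
print(ctrl.current_t())
for n in("scene","top"):
    im=ctrl.read_camera(n); cv2.imwrite(f"pics/{n}0.png",im)
    p=ctrl.camera_params(n); print(n,p)
print(ctrl.current_eef_rot(),ctrl.current_q())
E
```

```text
0.0
scene {'fx': 447.72189297483203, 'fy': 447.72189297483203, 'cx': 259.269363679267, 'cy': 183.8171889141369, 'D': array([-0.16193037,  0.        ,  0.        ,  0.        ,  0.        ]), 'pose': array([[-0.82235905, -0.48811581,  0.29235006,  1.01064224],
       [ 0.56895542, -0.70901696,  0.41663494,  0.61054627],
       [ 0.00391505,  0.50895766,  0.86078265,  1.32112638],
       [ 0.        ,  0.        ,  0.        ,  1.        ]])}
top {'fx': 481.4476414265731, 'fy': 481.4476414265731, 'cx': 256.7023498410504, 'cy': 190.39688917851362, 'D': array([-0.20192214,  0.        ,  0.        ,  0.        ,  0.        ]), 'pose': array([[ 0.02229715,  0.98670247, -0.16100025,  0.41090207],
       [-0.9995213 ,  0.02545589,  0.01758329,  0.02455781],
       [ 0.02144788,  0.16053112,  0.98679772,  1.41552917],
       [ 0.        ,  0.        ,  0.        ,  1.        ]])}
[[ 3.69789899e-01 -2.96753519e-04  9.29115355e-01]
 [-9.29114739e-01  1.07667544e-03  3.69789998e-01]
 [-1.11009216e-03 -9.99999376e-01  1.22425634e-04]] [-7.37710786e+01  2.83120986e+01  7.71232354e+01  9.49317889e-04
  7.46286487e+01 -5.47400134e+00]
```

View pics/scene0.png

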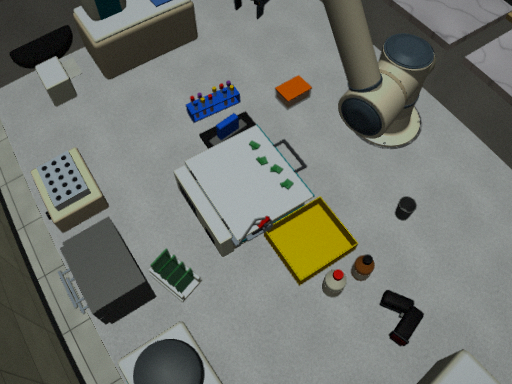

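View pics/top0.png

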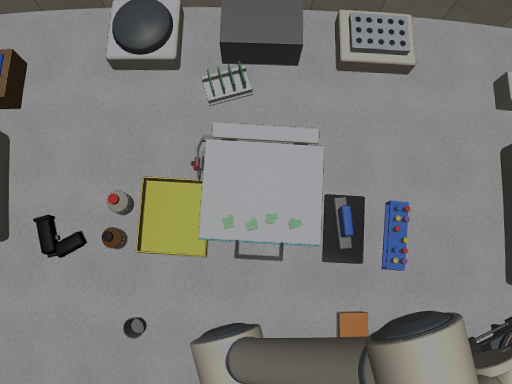

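The cover is in the middle (top image: corners about (203,139), (323,145), (321,245), (199,240)). The tray is on the left and the mat with the scraper on the right at about (345,222). The four shards lie around (228..295, 218..225). I'll enlarge crops to measure.

```bash
cat > h.py <<'E'
import numpy as np, cv2
from bench import ctrl
def K(p): return np.array([[p['fx'],0,p['cx']],[0,p['fy'],p['cy']],[0,0,1.]])
def pix2plane(n,uv,z):
    p=ctrl.camera_params(n); T=p['pose']
    u=cv2.undistortPoints(np.array(uv,float).reshape(-1,1,2),K(p),p['D']).reshape(-1,2)
    d=np.c_[u[:,0],-u[:,1],-np.ones(len(u))]@T[:3,:3].T
    o=T[:3,3]; s=(z-o[2])/d[:,2]
    return o+d*s[:,None]
def proj(n,P):
    p=ctrl.camera_params(n); T=p['pose']
    c=(np.array(P,float).reshape(-1,3)-T[:3,3])@T[:3,:3]
    c=c*np.array([1,-1,-1])
    return cv2.projectPoints(c,np.zeros(3),np.zeros(3),K(p),p['D'])[0].reshape(-1,2)
E
python3 - <<'E'
import cv2
im=cv2.imread('pics/top0.png'); c=im[115:270,130:370]; cv2.imwrite('pics/topc.png',cv2.resize(c[:,60:],None,fx=4,fy=3.8,interpolation=cv2.INTER_CUBIC)) 
im=cv2.imread('pics/scene0.png'); c=im[105:255,165:325]; cv2.imwrite('pics/scenec.png',cv2.resize(c,None,fx=4,fy=4,interpolation=cv2.INTER_CUBIC))
E
```

```text
(no output)
```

View pics/topc.png

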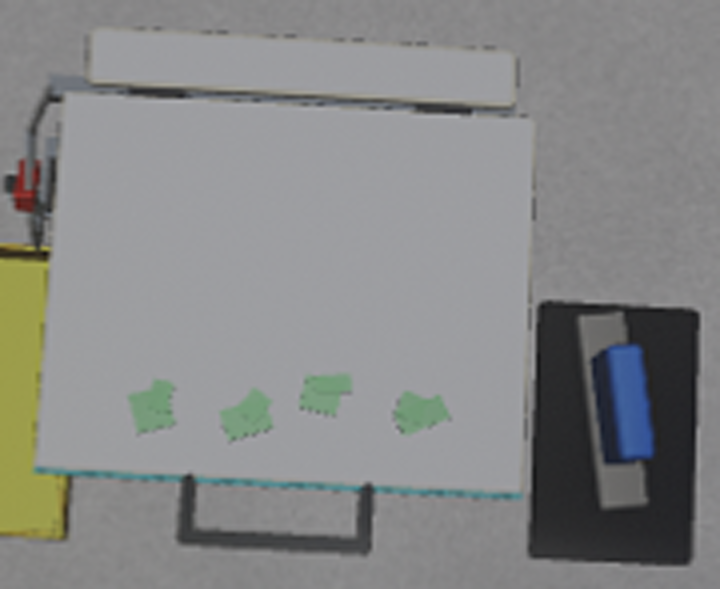

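View pics/scenec.png

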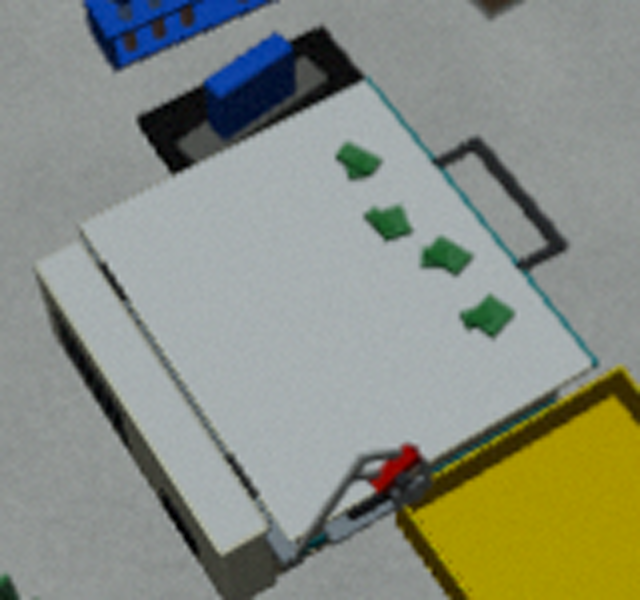

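```bash
cat > m.py <<'E'
from h import *
from scipy.optimize import least_squares
t=lambda a:[((x+.5)/4-.5+190,(y+.5)/3.8-.5+115) for x,y in a]
s=lambda a:[((x+.5)/4-.5+165,(y+.5)/4-.5+105) for x,y in a]
cor=[(.134,.165),(.134,-.165),(-.140,-.165),(-.140,.165)]
tp=np.array(t([(63,93),(535,118),(522,493),(36,467)])); sp=np.array(s([(295,548),(80,228),(366,78),(597,362)]))
print(pix2plane('top',tp,.12)[:,:2].round(4).tolist()); print(pix2plane('scene',sp,.12)[:,:2].round(4).tolist())
def A(v,P):
    c,q=np.cos(v[2]),np.sin(v[2]); P=np.array(P,float).reshape(-1,3)
    return P@np.array([[c,-q,0],[q,c,0],[0,0,1]]).T+[v[0],v[1],0]
C=[(x,y,.12) for x,y in cor]
f=lambda v:np.r_[(proj('top',A(v,C))-tp).ravel(),(proj('scene',A(v,C))-sp).ravel()]
r=least_squares(f,[.5,0,0],loss='soft_l1'); print(r.x,r.fun.round(1))
for n,g in(('top',lambda v:(proj('top',A(v,C))-tp).ravel()),('scene',lambda v:(proj('scene',A(v,C))-sp).ravel())): print(n,least_squares(g,[.5,0,0]).x)
V=r.x
inv=lambda P:((P[:,:2]-V[:2])@np.array([[np.cos(V[2]),-np.sin(V[2])],[np.sin(V[2]),np.cos(V[2])]])).round(4).tolist()
print('handle top',inv(pix2plane('top',t([(184,542),(366,549)]),.121)))
print('shards top',inv(pix2plane('top',t([(152,407),(247,415),(327,393),(421,412)]),.125)))
print('shards scn',inv(pix2plane('scene',s([(489,316),(447,256),(389,222),(358,160)]),.125)))
print('mat',inv(pix2plane('top',t([(540,303),(698,312),(691,564),(529,556)]),.02)))
print('base visible corners',inv(pix2plane('top',t([(578,316),(625,311),(648,504),(601,510)]),.044)))
print('grip top corners',inv(pix2plane('top',t([(611,347),(638,345),(653,458),(619,461)]),.11)))
print('grip top scn',inv(pix2plane('scene',s([(207,84),(275,35),(292,42),(222,95)]),.11)))
print('base scn',inv(pix2plane('scene',s([(205,160)]),.044)))
tr=lambda a:np.array(a)
print('tray',inv(pix2plane('top',[(143,178),(208,180),(206,257),(137,253)],.05)))
E
python3 m.py
python3 - <<'E'
import cv2
im=cv2.imread('pics/top0.png'); cv2.imwrite('pics/tc2.png',cv2.resize(im[135:215,90:230],None,fx=5.5,fy=5.5,interpolation=cv2.INTER_CUBIC))
im=cv2.imread('pics/scene0.png'); cv2.imwrite('pics/sc2.png',cv2.resize(im[205:255,220:290],None,fx=10,fy=10,interpolation=cv2.INTER_CUBIC))
im=cv2.imread('pics/top0.png'); cv2.imwrite('pics/tc3.png',cv2.resize(im[185:270,315:375],None,fx=7,fy=7,interpolation=cv2.INTER_CUBIC))
E
```

```text
[[0.7631, 0.1475], [0.7536, -0.1819], [0.479, -0.1732], [0.4898, 0.1548]]
[[0.7636, 0.1551], [0.7537, -0.1757], [0.4776, -0.1704], [0.4872, 0.1578]]
[ 0.62380343 -0.01150427 -0.02814445] [-0.8  0.2 -0.6  0.1 -0.2 -0.1 -1.   0.5 -0.7 -1.6 -0.5 -1.  -0.7 -0.2
 -0.4  0.1]
top [ 0.62437867 -0.01330123 -0.03036739]
scene [ 0.62377209 -0.00824583 -0.02416034]
handle top [[-0.186, 0.0601], [-0.1847, -0.0618]]
shards top [[-0.0922, 0.0868], [-0.0945, 0.0227], [-0.076, -0.0303], [-0.0863, -0.0943]]
shards scn [[-0.093, 0.0886], [-0.0966, 0.0251], [-0.0758, -0.0269], [-0.0879, -0.0917]]
mat [[0.0134, -0.1894], [0.0126, -0.3087], [-0.1838, -0.3077], [-0.1824, -0.1876]]
base visible corners [[0.0009, -0.2138], [0.0066, -0.2484], [-0.1402, -0.269], [-0.1462, -0.2348]]
grip top corners [[-0.031, -0.2258], [-0.0285, -0.2447], [-0.1104, -0.2572], [-0.1136, -0.2335]]
grip top scn [[-0.0285, -0.2382], [-0.1053, -0.2526], [-0.1136, -0.2379], [-0.0333, -0.221]]
base scn [[-0.0064, -0.2138]]
tray [[0.0282, 0.3438], [0.0323, 0.1538], [-0.1883, 0.1453], [-0.1891, 0.3431]]
```

View pics/sc2.png

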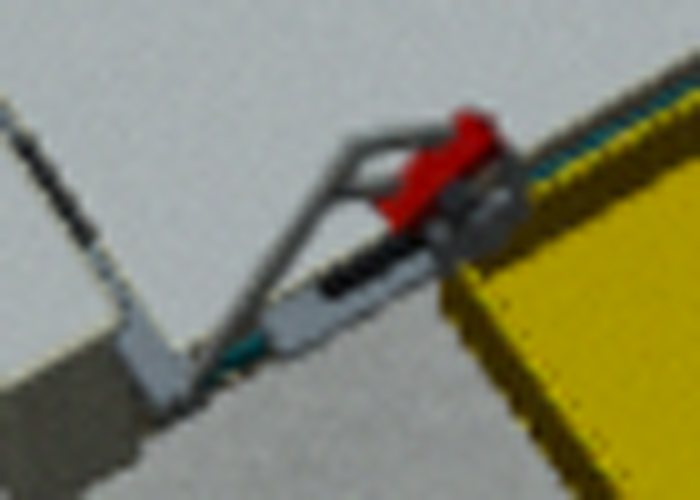

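View pics/tc3.png

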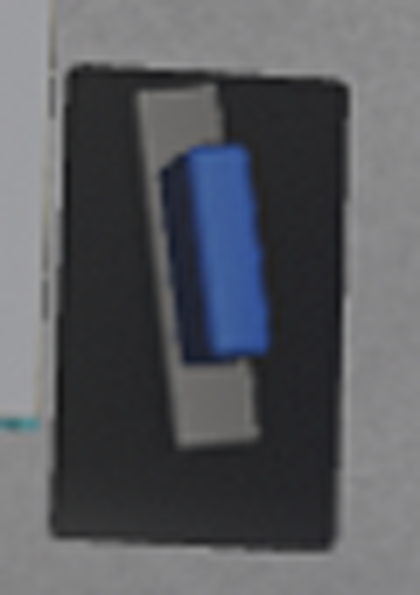

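View pics/tc2.png

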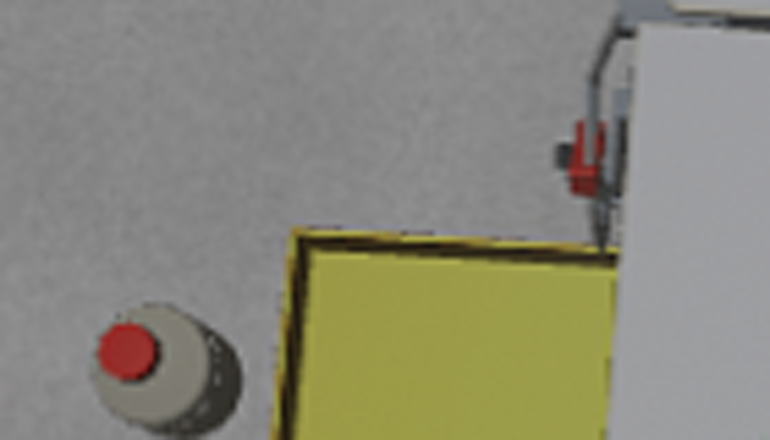

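```bash
cat >> h.py <<'E'
from scipy.spatial.transform import Rotation as Ro
AV=np.array([.6241,-.0105,-.0275])   # analyser x,y,yaw
RZ=lambda a:Ro.from_euler('z',a).as_matrix()
def W(P):
    return RZ(AV[2])@np.array(P,float)+[AV[0],AV[1],0]
# tool down, tool x = given horizontal dir angle (world)
def down(ax): 
    x=np.array([np.cos(ax),np.sin(ax),0]); y=np.array([0,0,-1.]); return np.c_[x,y,np.cross(x,y)]
def tilt(t,flip=1):  # jaws in analyser xz plane, approach tilted t toward +x
    y=np.array([np.sin(t),0,-np.cos(t)]); x=flip*np.array([np.cos(t),0,np.sin(t)])
    return RZ(AV[2])@np.c_[x,y,np.cross(x,y)]
def bar(a):
    b=a+np.arctan2(.003,.322); r=np.hypot(.322,.003)
    return np.array([.14-r*np.cos(b),0,.112+r*np.sin(b)])
E
python3 - <<'E'
from h import *
print(ctrl.current_t())
# scraper
sw=W([-.0703,-.2395,0]); print('scraper world',sw)
for syaw in(.112,):
  for f in(0,np.pi):
    R=down(syaw+np.pi/2+f)
    print('pick',ctrl.ik(sw+[0,0,.066],R),ctrl.ik(sw+[0,0,.25],R))
for f in(0,np.pi):
    R=down(AV[2]+np.pi/2+f)
    for y in(-.148,0,.2): print('sweep',y,ctrl.ik(W([-.085,y,.168]),R), ctrl.ik(W([-.085,y,.25]),R) is not None)
for fl in(1,-1):
  for t0 in(0,.15,.3,.45,.6):
    q=[]
    for a in(-.0,.2,.4,.55,.7):
        R=tilt(t0-a,fl); p=W(bar(a))+R[:,1]*.017; s=ctrl.ik(p,R); q.append(None if s is None else np.round(s).astype(int).tolist())
    print(fl,t0,q)
# index fit
def idx(a,r=.106): return W([.14-r*np.cos(a),.178,.112+r*np.sin(a)])
for a in(.4,.45,.5,.55,.6,.65,.7): print(a,proj('scene',idx(a)).round(1),proj('top',idx(a)).round(1))
print('pointer closed end', proj('scene',W([.14-.092,.165,.112])),proj('scene',W([.14-.054,.165,.112])))
for n in('scene','top'):
    im=cv2.imread(f'pics/{n}0.png').astype(int); b,g,r=im[...,0],im[...,1],im[...,2]
    m=(r>90)&(g<.5*r)&(b<.5*r); ys,xs=np.nonzero(m); 
    k=(xs>220)&(xs<290)&(ys>200)&(ys<255) if n=='scene' else (xs>185)&(xs<210)&(ys>140)&(ys<190)
    print(n,xs[k].mean(),ys[k].mean(),k.sum(),xs[k].min(),xs[k].max(),ys[k].min(),ys[k].max())
E
```

```text
0.1
scraper world [ 0.54724116 -0.24797644  0.        ]
pick [-3.00702751e+01  3.62797304e+01  8.91815065e+01 -2.54444375e-14
  5.45387631e+01 -1.26487402e+02] [-3.00702751e+01  2.44871130e+01  7.78089609e+01 -2.54444375e-14
  7.77039262e+01 -1.26487402e+02]
pick [-3.00702751e+01  3.62797304e+01  8.91815065e+01 -2.54444375e-14
  5.45387631e+01  5.35125976e+01] [-3.00702751e+01  2.44871130e+01  7.78089609e+01 -2.54444375e-14
  7.77039262e+01  5.35125976e+01]
sweep -0.148 [-2.24032495e+01  2.57611325e+01  9.00337952e+01 -2.54444375e-14
  6.42050722e+01 -1.10827616e+02] True
sweep 0 [-7.21360548e+00  2.44180564e+01  9.25408501e+01 -2.54444375e-14
  6.30410935e+01 -9.56379715e+01] True
sweep 0.2 [ 1.34722179e+01  2.72497655e+01  8.72144522e+01 -2.54444375e-14
  6.55357823e+01 -7.49521482e+01] True
sweep -0.148 [-2.24032495e+01  2.57611325e+01  9.00337952e+01 -2.54444375e-14
  6.42050722e+01  6.91723844e+01] True
sweep 0 [-7.21360548e+00  2.44180564e+01  9.25408501e+01 -2.54444375e-14
  6.30410935e+01  8.43620285e+01] True
sweep 0.2 [ 1.34722179e+01  2.72497655e+01  8.72144522e+01 -2.5444
[... 1186 characters left out ...]
 116, 3, 37, 169], [-8, 14, 100, 0, 64, 173], [-7, 17, 87, -1, 81, 174], [-7, 23, 74, -1, 98, 175]]
-1 0.6 [[-14, 26, 139, 160, 20, 9], [-11, 12, 123, 9, 23, 162], [-9, 10, 106, 2, 53, 171], [-8, 13, 93, 0, 71, 173], [-7, 18, 80, -1, 88, 175]]
0.4 [[266.8 223.3]] [[195.9 168.8]]
0.45 [[266.2 222.9]] [[195.8 167.6]]
0.5 [[265.5 222.6]] [[195.6 166.3]]
0.55 [[264.8 222.4]] [[195.5 165. ]]
0.6 [[263.9 222.2]] [[195.4 163.6]]
0.65 [[263.  222.1]] [[195.4 162.1]]
0.7 [[262.1 222. ]] [[195.3 160.5]]
pointer closed end [[262.53114517 226.88180713]] [[251.76732047 233.24083983]]
scene 263.1489361702128 221.38297872340425 47 258 268 216 227
top 195.36666666666667 164.83333333333334 30 193 198 158 169
```

```bash
python3 - <<'E'
from h import *
sw=W([-.0703,-.2395,0]); R=down(.112-np.pi/2)
ctrl.goto(sw+[0,0,.19],R)
ctrl.command_gripper(.65)
print(ctrl.move_l(sw+[0,0,.066],vel=.1,contact_N=8), ctrl.current_tool_pos())
ctrl.command_gripper(0.)
print(ctrl.current_grip_width()*91, ctrl.current_t(), ctrl.current_contact_force())
cv2.imwrite('pics/top1.png',cv2.resize(ctrl.read_camera('top')[115:275,130:420],None,fx=2.7,fy=2.7))
cv2.imwrite('pics/scene1.png',cv2.resize(ctrl.read_camera('scene')[60:240,140:360],None,fx=3,fy=3))
E
```

```text
False [ 0.547577   -0.24816898  0.06657598]
25.90204914512075 4.4417 [ 0.02013804 -0.59668019  0.21737924]
```

View pics/scene1.png

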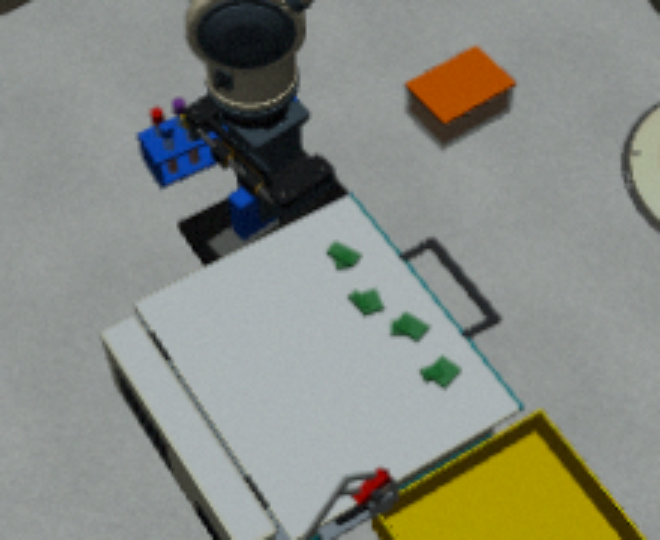

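View pics/top1.png

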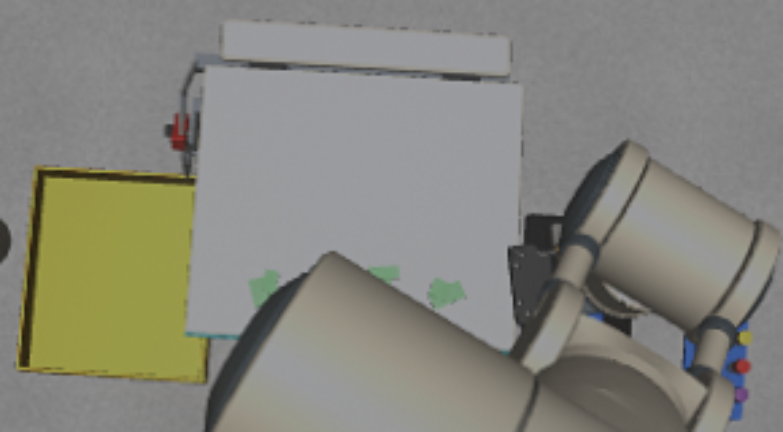

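Grip width 25.9 mm matches the 26 mm grip. Scraper is held. Next: lift, touch down on the right edge of the cover, sweep.

```bash
python3 - <<'E'
from h import *
p=ctrl.current_tool_pos(); 
ctrl.move_l(p+[0,0,.16],vel=.15)
print(ctrl.current_contact_force(), ctrl.current_grip_width()*91)
R=down(AV[2]-np.pi/2)
ctrl.move_l(W([-.085,-.150,.215]),vel=.12,ori=R)
c=ctrl.move_l(W([-.085,-.150,.1615]),vel=.05,contact_N=4)
z=ctrl.current_tool_pos(); print(c,z,ctrl.current_contact_force())
open('z.txt','w').write(str(z[2]))
print(ctrl.current_t())
cv2.imwrite('pics/scene2.png',cv2.resize(ctrl.read_camera('scene')[60:240,140:360],None,fx=3,fy=3))
E
```

```text
[-0.40719239 -0.0458263  -1.88599594] 25.698428252132715
True [ 0.53461903 -0.15791906  0.16554591] [ 2.24211911 -0.85938902  2.72800771]
7.5667
```

View pics/scene2.png

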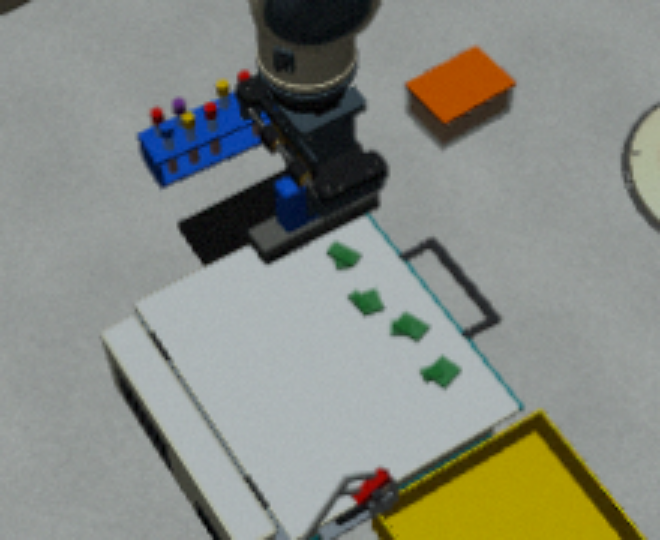

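```bash
python3 - <<'E'
from h import *
z=float(open('z.txt').read())+.0008
R=down(AV[2]-np.pi/2)
ctrl.move_l(W([-.085,-.150,z+.002]),vel=.05,ori=R)
ctrl.move_l(W([-.060,-.150,z]),vel=.05,ori=R)
print(ctrl.current_tool_pos(),ctrl.current_contact_force())
print(ctrl.move_l(W([-.060,.095,z]),vel=.08,contact_N=15),ctrl.current_tool_pos(),ctrl.current_contact_force())
print(ctrl.current_t(), ctrl.current_grip_width()*91)
cv2.imwrite('pics/scene3.png',cv2.resize(ctrl.read_camera('scene')[100:300,180:370],None,fx=3,fy=3))
E
```

```text
[ 0.55989426 -0.15871023  0.16617772] [ 0.32897693 -0.6194841  -2.09784496]
False [0.56673402 0.08596654 0.16634174] [-0.06625869 -0.4377748  -0.26351957]
11.7333 25.8550549510498
```

View pics/scene3.png

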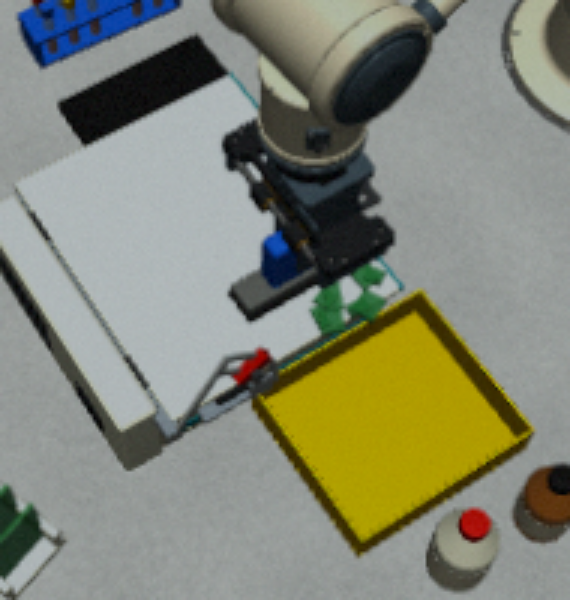

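```bash
python3 - <<'E'
from h import *
z=float(open('z.txt').read())+.0008
print(ctrl.move_l(W([-.070,.150,z]),vel=.06,contact_N=15),ctrl.current_contact_force())
print(ctrl.move_l(W([-.070,.205,z]),vel=.06,contact_N=15),ctrl.current_contact_force())
p=ctrl.current_tool_pos();print(p, ctrl.current_grip_width()*91)
ctrl.move_l(p+[0,0,.06],vel=.15)
cv2.imwrite('pics/scene4.png',cv2.resize(ctrl.read_camera('scene')[100:300,180:370],None,fx=3,fy=3))
cv2.imwrite('pics/top4.png',cv2.resize(ctrl.read_camera('top')[115:275,130:420],None,fx=2.7,fy=2.7))
print(ctrl.current_t())
E
```

```text
False [-0.46945526 -0.26245611 -1.89139251]
False [ 0.17715154  0.2848377  -0.19442216]
[0.55975641 0.1960811  0.16631748] 25.667830760360022
14.5833
```

View pics/scene4.png

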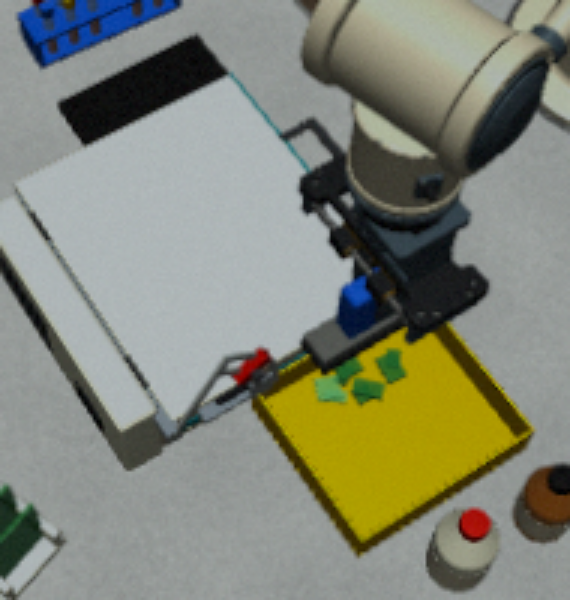

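View pics/top4.png

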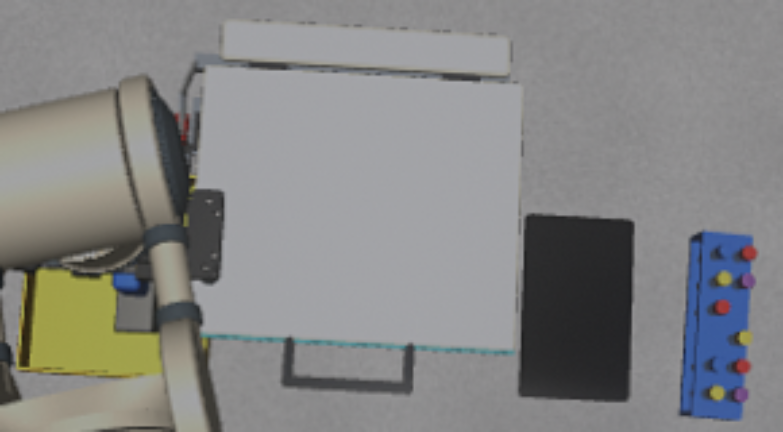

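All four shards are in the tray (scene4 crop, around (318–390, 365–390)) and the cover is clear. Now I'll return the scraper to the mat.

```bash
python3 - <<'E'
from h import *
R=down(AV[2]-np.pi/2)
ctrl.move_l(W([-.080,-.247,.226]),vel=.2,ori=R)
c=ctrl.move_l(W([-.080,-.247,.085]),vel=.15)
c=ctrl.move_l(W([-.080,-.247,.061]),vel=.04,contact_N=4)
print(c,ctrl.current_tool_pos(),ctrl.current_contact_force(),ctrl.current_t())
ctrl.command_gripper(.6)
p=ctrl.current_tool_pos(); ctrl.move_l(p+[0,0,.13],vel=.12)
print(ctrl.current_t())
# over the handle
R=tilt(.1); b=W(bar(0)); ctrl.goto(b-R[:,1]*.09,R)
print(ctrl.current_q(),ctrl.current_tool_pos(),ctrl.current_t())
cv2.imwrite('pics/scene5.png',cv2.resize(ctrl.read_camera('scene')[60:300,140:360],None,fx=2.5,fy=2.5))
cv2.imwrite('pics/top5.png',cv2.resize(ctrl.read_camera('top')[115:275,130:420],None,fx=2.7,fy=2.7))
E
```

```text
True [ 0.53708499 -0.25504871  0.06485041] [ 0.20113413 -0.27014988 -1.20061177] 18.5833
20.4333
[ -9.26523466  10.88747948 107.64701808   0.91175396  55.77062423
  -8.04064141] [ 0.43386846 -0.0056895   0.20456678] 21.575
```

View pics/scene5.png

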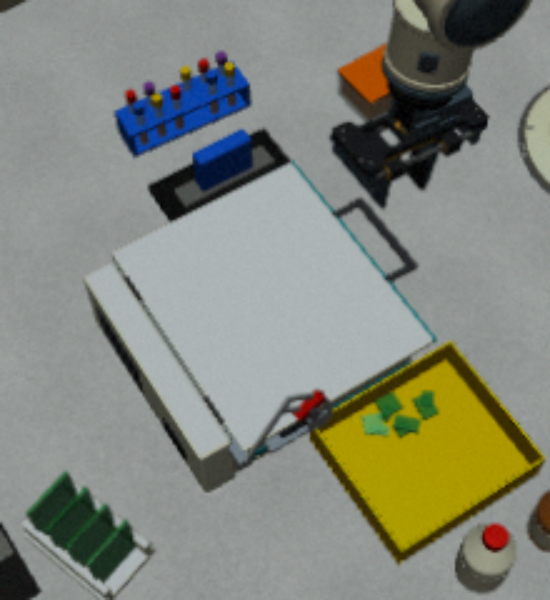

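View pics/top5.png

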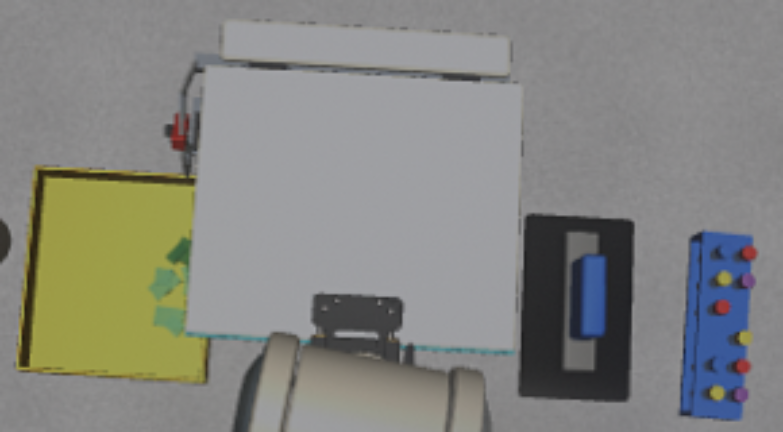

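```bash
python3 - <<'E'
from h import *
ctrl.command_gripper(.38)
R=tilt(.1); b=W(bar(0))+np.array([-.001,0,0])
ctrl.move_l(b-R[:,1]*.04,vel=.12)
print(ctrl.move_l(b+R[:,1]*.017,vel=.06,contact_N=6),ctrl.current_tool_pos(),b+R[:,1]*.017)
ctrl.command_gripper(0.)
print(ctrl.current_grip_width()*91,ctrl.current_contact_force(),ctrl.current_wrist_torque(),ctrl.current_t())
cv2.imwrite('pics/scene6.png',cv2.resize(ctrl.read_camera('scene')[60:240,180:400],None,fx=3,fy=3))
E
```

```text
False [ 0.4429973  -0.00556221  0.09833966] [ 0.44286534 -0.0055423   0.09808493]
11.2747306272029 [-0.92957904  0.08636517  3.93834951] [-0.04763461  0.08611934 -0.14545844] 24.3333
```

View pics/scene6.png

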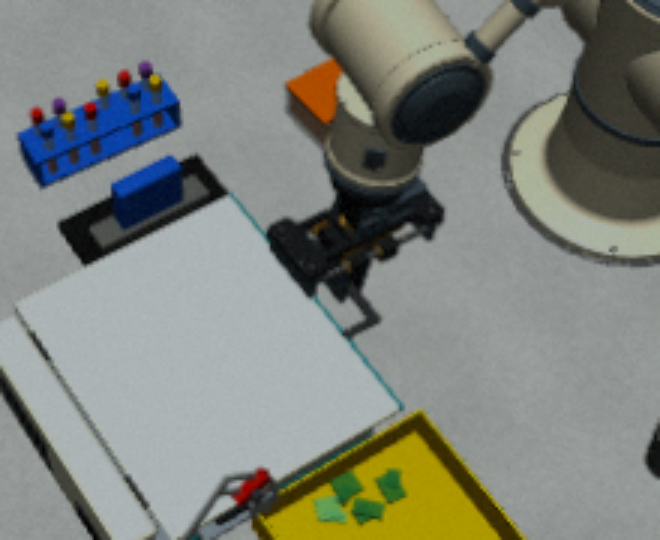

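```bash
cat >> h.py <<'E'
def lift(a0,a1,n,vel=.06):
    for a in np.linspace(a0,a1,n+1)[1:]:
        R=tilt(.1-a); ctrl.move_l(W(bar(a))+np.array([-.001,0,0])+R[:,1]*.017,vel=vel,ori=R)
        f=ctrl.current_contact_force()
        print(round(a,3),f.round(1),ctrl.current_tool_pos().round(4),round(ctrl.current_grip_width()*91,1))
        if np.linalg.norm(f)>35: print('STOP'); break
E
python3 - <<'E'
from h import *
lift(0,.56,7)
print(ctrl.current_t(),ctrl.current_q())
im=ctrl.read_camera('scene'); cv2.imwrite('pics/s7raw.png',im); cv2.imwrite('pics/scene7.png',cv2.resize(im[60:280,180:400],None,fx=2.7,fy=2.7))
cv2.imwrite('pics/s7z.png',cv2.resize(im[195:255,210:290],None,fx=9,fy=9,interpolation=cv2.INTER_CUBIC))
im=ctrl.read_camera('top'); cv2.imwrite('pics/t7raw.png',im);cv2.imwrite('pics/t7z.png',cv2.resize(im[130:190,170:230],None,fx=9,fy=9,interpolation=cv2.INTER_CUBIC))
E
```

```text
0.08 [ 0.  -1.  -2.9] [ 0.4428 -0.0056  0.1234] 11.4
0.16 [ 0.9 -2.5 -2.6] [ 0.4447 -0.0056  0.1488] 11.3
0.24 [ 0.2 -2.  -3.2] [ 0.4486 -0.0058  0.1742] 11.4
0.32 [ 0.2 -3.6 -3.1] [ 0.4546 -0.0059  0.1991] 11.1
0.4 [-0.3 -4.8 -3.6] [ 0.4626 -0.0062  0.2236] 11.2
0.48 [-0.4 -4.7 -2.9] [ 0.4725 -0.0066  0.2474] 11.2
0.56 [-1.4 -5.9 -1.8] [ 0.4842 -0.007   0.2702] 11.1
28.4083 [ -6.33000319  28.65084584  73.18000881  -2.20719789 104.46052133
  -4.79467327]
```

View pics/scene7.png

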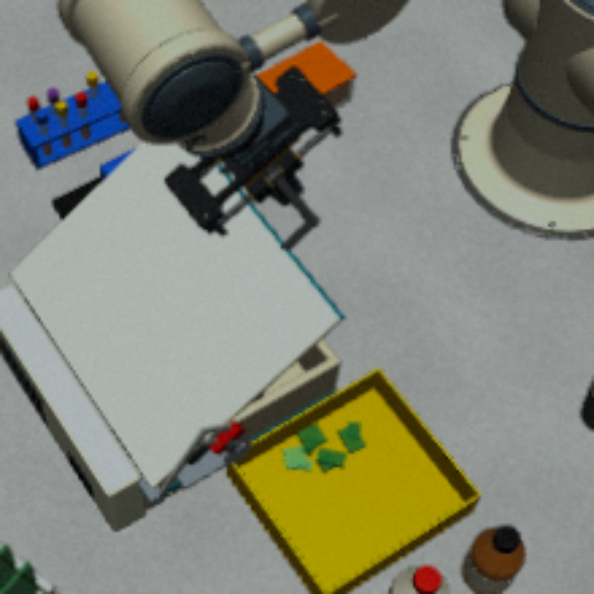

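View pics/s7z.png

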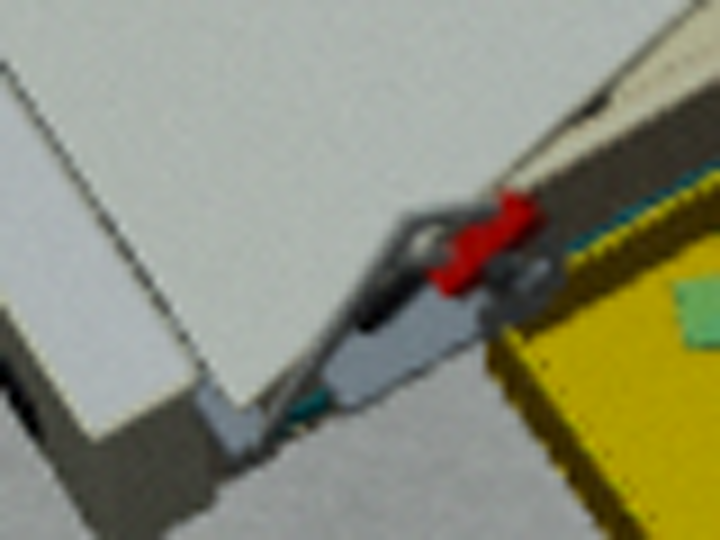

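View pics/t7z.png

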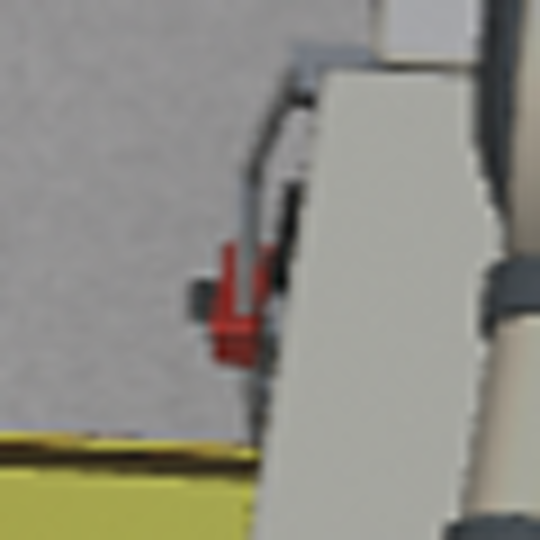

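```bash
cat > fit.py <<'E'
from h import *
from scipy.optimize import minimize, differential_evolution
def box(a,r0,r1,h,y0,y1,d):
    P=[]
    for r in(r0,r1):
        for s in(-h,h):
            for y in(y0,y1):
                P.append(W([.14-r*np.cos(a)+s*np.sin(a)+d[0],y+d[1],.112+r*np.sin(a)+s*np.cos(a)]))
    return np.array(P)
S=8
def mask(n,f,win):
    im=cv2.imread(f).astype(float); x0,x1,y0,y1=win; im=im[y0:y1,x0:x1]
    red=np.clip((im[...,2]-1.6*np.maximum(im[...,0],im[...,1]))/60,0,1)   # soft redness
    return red
def render(n,P,win):
    x0,x1,y0,y1=win; uv=proj(n,P)
    q=((uv-[x0,y0]+.5)*S*16).astype(np.int32)
    hull=cv2.convexHull(q.reshape(-1,1,2))
    m=np.zeros(((y1-y0)*S,(x1-x0)*S),np.uint8); cv2.fillConvexPoly(m,hull,255,lineType=cv2.LINE_8,shift=4)
    return cv2.resize(m,(x1-x0,y1-y0),interpolation=cv2.INTER_AREA)/255.
wins={'scene':(248,280,206,240),'top':(182,208,148,182)}
M={n:mask(n,f'pics/{n}0.png',wins[n]) for n in wins}
if __name__=='__main__':
    for n in M: print(n,M[n].sum().round(1))
    for cams in(('scene',),('top',),('scene','top')):
        def cost(v):
            a,w,dx,dy,dz=v
            c=0
            for n in cams:
                P=box(a,.086,.126,.0075,.178-w,.178+w,(dx,dy))+[0,0,dz]
                c+=((render(n,P,wins[n])-M[n])**2).sum()
            return c+ (dx**2+dy**2+dz**2)/.002**2*.5
        r=differential_evolution(cost,[(.35,.75),(.001,.012),(-.006,.006),(-.006,.006),(-.006,.006)],seed=1,maxiter=60,popsize=12,tol=1e-6)
        print(cams,r.x.round(4),r.fun)
        for a in(.45,.5,.55,.6,.65,.7): 
            rr=differential_evolution(lambda u:cost(np.r_[a,u]),[(.001,.012)]+[(-.006,.006)]*3,seed=1,maxiter=25,popsize=8); print(a,round(rr.fun,2),rr.x.round(4))
E
time python3 fit.py
```

```text
scene 57.1
top 27.3Traceback (most recent call last):
  File "fit.py", line 33, in <module>
    r=differential_evolution(cost,[(.35,.75),(.001,.012),(-.006,.006),(-.006,.006),(-.006,.006)],seed=1,maxiter=60,popsize=12,tol=1e-6)
    return fun(*args, **kwargs)
    ret = solver.solve()
    next(self)
    ~~~~^^^^^^
    energy = self.func(parameters)
    return self.f(x, *self.args)
           ~~~~~~^^^^^^^^^^^^^^^
  File "fit.py", line 31, in cost
    c+=((render(n,P,wins[n])-M[n])**2).sum()
         ~~~~~~^^^^^^^^^^^^^
  File "fit.py", line 16, in render
    x0,x1,y0,y1=win; uv=proj(n,P)
                        ~~~~^^^^^
  File "h.py", line 11, in proj
    p=ctrl.camera_params(n); T=p['pose']
ValueError: time passes only in moves, steps and waits

real	0m8.829s
user	0m6.051s
sys	0m0.441s
```

```bash
python3 - <<'E'
s=open('h.py').read()
s=s.replace("p=ctrl.camera_params(n)","p=CP(n)").replace("def K(p)","_c={}\ndef CP(n):\n    if n not in _c: _c[n]=ctrl.camera_params(n)\n    return _c[n]\ndef K(p)")
open('h.py','w').write(s)
E
time timeout 550 python3 fit.py
```

```text
scene 57.1
top 27.3
('scene',) [ 6.546e-01  2.900e-03 -9.000e-04 -2.000e-04  1.000e-04] 5.314099309274524
0.45 15.76 [ 0.0029  0.0047 -0.0059  0.0024]
0.5 11.28 [ 0.0029  0.0039 -0.0048  0.0011]
0.55 8.1 [ 0.003   0.0025 -0.0035  0.0003]
0.6 6.09 [ 0.003   0.0012 -0.0017  0.0007]
0.65 5.35 [ 0.0029 -0.0006 -0.0004  0.0002]
0.7 6.7 [ 0.0028 -0.0026  0.0014  0.0008]
('top',) [ 6.337e-01  1.000e-03 -6.000e-04  1.900e-03 -0.000e+00] 10.597605285175122
0.45 16.07 [0.001  0.0027 0.0038 0.0008]
0.5 13.54 [0.001  0.0021 0.0035 0.001 ]
0.55 11.75 [0.001  0.0012 0.0028 0.0004]
0.6 10.88 [0.001  0.     0.0023 0.0004]
0.65 10.9 [ 0.001  -0.0011  0.0018 -0.0004]
0.7 13.07 [ 0.001  -0.0033  0.0013 -0.0008]
('scene', 'top') [ 0.6652  0.0017 -0.0014  0.0007  0.0012] 23.455854379405903
0.45 48.29 [ 0.001   0.005  -0.0053  0.0034]
0.5 41.89 [ 0.0014  0.0037 -0.0046  0.0015]
0.55 36.47 [ 0.0028  0.0034 -0.0009  0.0053]
0.6 27.41 [0.0021 0.0021 0.0001 0.0036]
0.65 23.72 [ 0.0019 -0.0003  0.0005  0.001 ]
0.7 25.29 [ 0.0017 -0.0033  0.0006 -0.0017]
real	0m32.412s
user	0m36.059s
sys	0m0.113s
```

```bash
python3 - <<'E'
from h import *
lift(.56,.645,2)
ctrl.sleep(.3)
print(ctrl.current_t(),ctrl.current_tool_pos())
im=ctrl.read_camera('scene'); cv2.imwrite('pics/s8raw.png',im)
cv2.imwrite('pics/s8z.png',cv2.resize(im[195:255,210:290],None,fx=9,fy=9,interpolation=cv2.INTER_CUBIC))
im=ctrl.read_camera('top'); cv2.imwrite('pics/t8raw.png',im);cv2.imwrite('pics/t8z.png',cv2.resize(im[130:190,170:230],None,fx=9,fy=9,interpolation=cv2.INTER_CUBIC))
# overlays
from fit import box
for a,ty in((.645,.5),):
  for n,f,win in(('scene','pics/s8raw.png',(235,285,205,245)),('top','pics/t8raw.png',(180,215,140,180))):
    im=cv2.imread(f); x0,x1,y0,y1=win; s=14; z=cv2.resize(im[y0:y1,x0:x1],None,fx=s,fy=s,interpolation=cv2.INTER_CUBIC)
    def draw(P,c):
        uv=((proj(n,P)-[x0,y0]+.5)*s).astype(np.int32); h=cv2.convexHull(uv.reshape(-1,1,2)); cv2.polylines(z,[h],True,c,1)
    draw(box(a,.086,.126,.0075,.175,.181,(-.0009,0)),(255,255,0))
    draw(box(a,.054,.092,.002,.165,.170,(-.0009,0)),(255,0,255))
    cv2.imwrite(f'pics/ov8{n}.png',z)
E
```

```text
0.602 [-2.7 -7.6 -1.5] [ 0.4912 -0.0072  0.2819] 11.2
0.645 [-2.7 -7.4 -0.4] [ 0.4987 -0.0075  0.2933] 11.4
29.5583 [ 0.49864248 -0.00750161  0.29326316]
```

View pics/ov8scene.png

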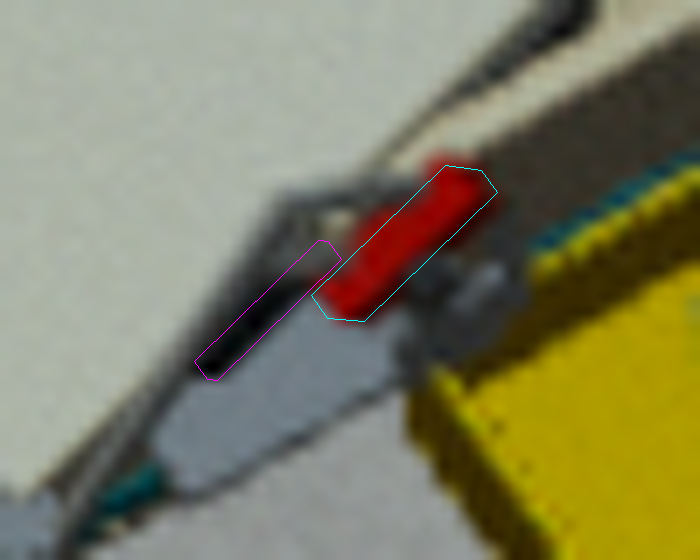

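View pics/ov8top.png

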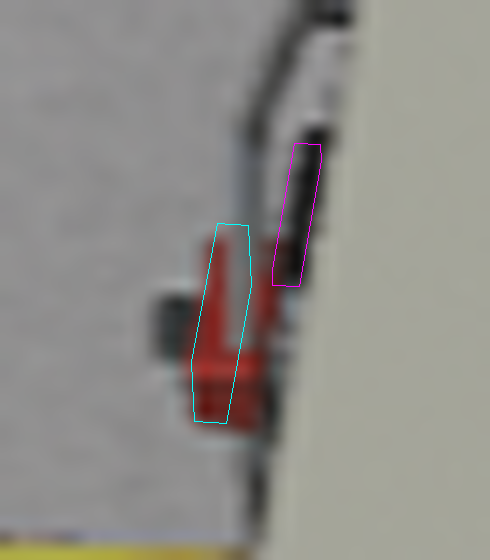

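View pics/s8z.png

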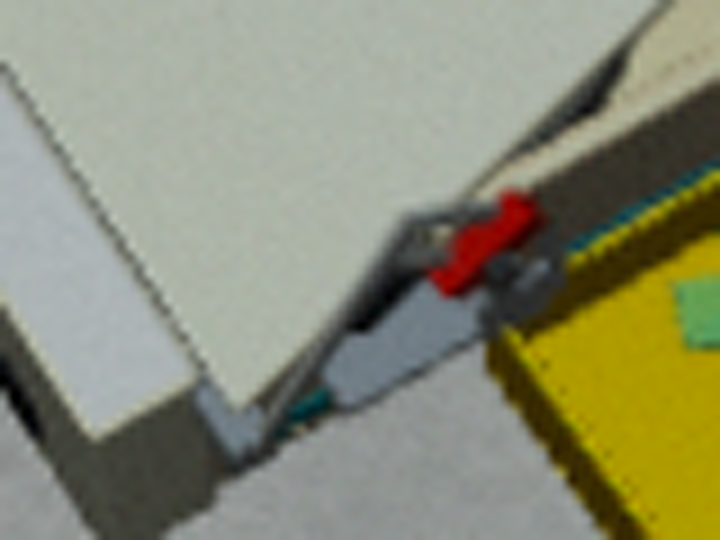

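```bash
python3 - <<'E'
import cv2,numpy as np
rows=[]
for n,fs,win in(('scene',['scene0','s7raw','s8raw'],(240,275,208,243)),('top',['top0','t7raw','t8raw'],(182,217,142,177))):
    x0,x1,y0,y1=win
    rows.append(np.hstack([cv2.resize(cv2.imread(f'pics/{f}.png')[y0:y1,x0:x1],None,fx=7.5,fy=7.5,interpolation=cv2.INTER_NEAREST) for f in fs]))
cv2.imwrite('pics/cmp.png',np.vstack(rows))
E
```

```text
(no output)
```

View pics/cmp.png

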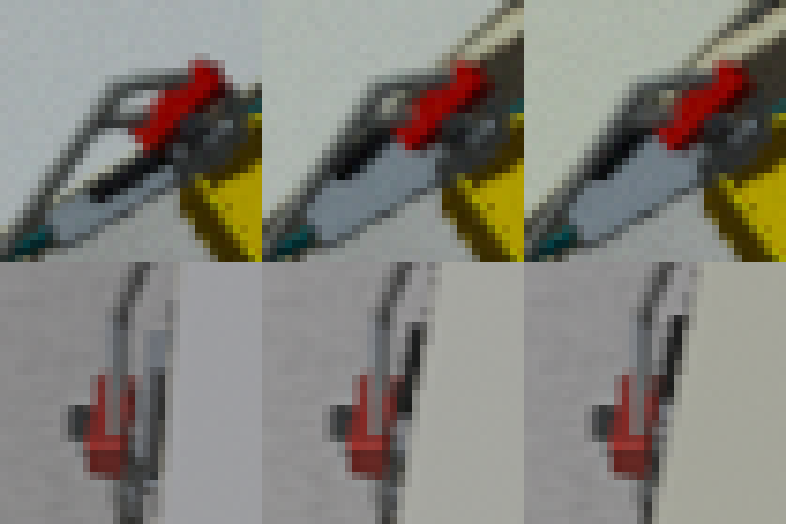

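```bash
cat > fit2.py <<'E'
from h import *
from fit import box,render
from scipy.optimize import differential_evolution
ld=lambda f:cv2.imread(f'pics/{f}.png').astype(float)
wr={'scene':(250,278,208,236),'top':(184,208,150,180)}
F={'scene':['scene0','s7raw','s8raw'],'top':['top0','t7raw','t8raw']}
ANG=[0,.56,.645]
RM={};RW={}
for n in F:
    im=np.mean([ld(f) for f in F[n]],0); x0,x1,y0,y1=wr[n]; c=im[y0:y1,x0:x1]
    sat=(c[...,2]-np.maximum(c[...,0],c[...,1]))/np.maximum(c[...,2],1)
    m=np.clip((sat-.15)/.45,0,1); uu,vv=np.meshgrid(np.arange(x0,x1),np.arange(y0,y1))
    if n=='scene':
        yel=(c[...,1]>.6*c[...,2])&(c[...,0]<.5*c[...,2]); m[yel]=0
        w=np.where((m<.5)&(vv<226.7-.96*(uu-258.9)),0,1.)
    else:
        yel=(c[...,1]>.75*c[...,2]); m[yel]=0
        hull=cv2.convexHull(np.argwhere(m>.5)[:,::-1].astype(np.int32)); h=np.zeros(m.shape,np.uint8); cv2.fillConvexPoly(h,hull,1)
        w=np.where((m<.6)&(h>0),0,1.)
    RM[n],RW[n]=m,w
PD=[]
for n in F:
    for f,a in list(zip(F[n],ANG))[1:]:
        P=box(a,.054,.092,.003,.163,.172,(0,0)); uv=proj(n,P)
        x0,y0=np.floor(uv.min(0)-3).astype(int); x1,y1=np.ceil(uv.max(0)+4).astype(int); win=(x0,x1,y0,y1)
        c=ld(f)[y0:y1,x0:x1]; d=np.clip((75-c.max(2))/45,0,1); uu,vv=np.meshgrid(np.arange(x0,x1),np.arange(y0,y1))
        w=np.ones(d.shape)
        if n=='scene':
            L=proj(n,[W([.14-r*np.cos(a),.168,.112+r*np.sin(a)]) for r in(.054,.092)])
            s=(L[1]-L[0]); line=L[0,1]+(uu-L[0,0])*s[1]/s[0]
            w[(vv<line)]=0; w[uu>L[0,0]+.7*s[0]]=0
        else:
            w[(c[...,2]>1.25*c[...,1])]=0; w[vv<proj(n,[W([.14-.054*np.cos(a),.168,.112])])[0,1]-3]=0
            # rows at front third near the clip/plate ignored
        PD.append((n,a,win,d,w))
def cost(v,parts=False):
    a,w,sx,sy,tx,ty,hp,yp,da=v
    c=0;D={'scene':(sx,sy),'top':(tx,ty)}; o=[]
    for n in F:
        e=(RW[n]*(render(n,box(a,.086,.126,.0075,.178-w,.178+w,D[n]),wr[n])-RM[n])**2).sum(); o.append(e)
    for n,ac,win,d,wt in PD:
        e=.5*(wt*(render(n,box(ac+da,.054,.092,hp,.165,yp,D[n]),win)-d)**2).sum(); o.append(e)
    if parts: return np.round(o,2)
    return sum(o)+.5*(sx**2+sy**2+tx**2+ty**2)/.003**2+.5*(da/.006)**2
if __name__=='__main__':
    B=[(.45,.8),(.002,.012)]+[(-.008,.008)]*4+[(.001,.005),(.167,.176),(-.02,.02)]
    for seed in(1,2):
        r=differential_evolution(cost,B,seed=seed,maxiter=150,popsize=10,tol=1e-7); print(r.x.round(4),r.fun.round(2),cost(r.x,True))
    for a in(.58,.61,.64,.67,.7,.73):
        rr=differential_evolution(lambda u:cost(np.r_[a,u]),B[1:],seed=1,maxiter=60,popsize=8); print(a,rr.fun.round(2),rr.x.round(4),cost(np.r_[a,rr.x],True))
    v=r.x; D={'scene':v[2:4],'top':v[4:6]}; out=[]
    for n,f in(('scene','s8raw'),('top','t8raw')):
        x0,x1,y0,y1=(242,274,208,240) if n=='scene' else (184,216,146,178); s=12
        z=cv2.resize(cv2.imread(f'pics/{f}.png')[y0:y1,x0:x1],None,fx=s,fy=s,interpolation=cv2.INTER_NEAREST)
        for P,c in((box(v[0],.086,.126,.0075,.178-v[1],.178+v[1],D[n]),(255,255,0)),(box(.645+v[8],.054,.092,v[6],.165,v[7],D[n]),(255,0,255))):
            uv=((proj(n,P)-[x0,y0]+.5)*s).astype(np.int32); cv2.polylines(z,[cv2.convexHull(uv.reshape(-1,1,2))],True,c,1)
        out.append(z)
    cv2.imwrite('pics/ov9.png',np.hstack(out))
E
timeout 570 python3 fit2.py
```

```text
[ 6.265e-01  5.400e-03 -2.000e-04 -1.300e-03 -4.000e-04 -1.600e-03
  1.100e-03  1.701e-01  6.000e-04] 15.49 [4.05 6.52 0.22 0.35 2.28 1.82]
[ 6.270e-01  5.300e-03 -2.000e-04 -1.400e-03 -5.000e-04 -1.700e-03
  1.100e-03  1.701e-01  1.000e-03] 15.44 [3.95 6.34 0.22 0.34 2.44 1.88]
0.58 19.81 [ 0.0054  0.0015 -0.0025  0.002  -0.0013  0.0041  0.1699 -0.0027] [4.49 6.9  0.56 0.93 3.11 2.91]
0.61 16.59 [ 5.300e-03  3.000e-04 -1.600e-03 -1.000e-04 -1.700e-03  1.300e-03
  1.703e-01 -1.000e-03] [4.48 6.29 0.29 0.44 2.59 2.19]
0.64 16.19 [ 0.0056 -0.0008 -0.0011 -0.0015 -0.0016  0.001   0.1699  0.0009] [4.11 6.46 0.18 0.27 2.74 2.05]
0.67 19.14 [ 0.0056 -0.0018 -0.0004 -0.0034 -0.0017  0.0013  0.1695  0.0009] [4.04 6.8  0.07 0.09 3.81 3.31]
0.7 25.09 [ 0.006  -0.0027 -0.0004 -0.0061 -0.002   0.0013  0.1695  0.0011] [4.77 6.18 0.1  0.14 5.86 5.31]
0.73 33.14 [ 0.006  -0.004   0.0003 -0.0077 -0.0017  0.001   0.1689  0.0062] [ 5.48 10.26  0.22  0.37  6.22  5.73]
```

View pics/ov9.png

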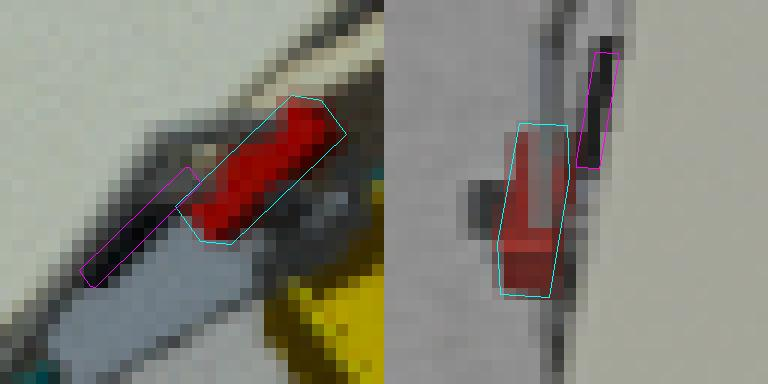

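```bash
python3 - <<'E'
from h import *
im=np.mean([cv2.imread(f'pics/{f}.png').astype(float) for f in('top0','t7raw','t8raw')],0)
im8=cv2.imread('pics/t8raw.png').astype(float)
print('R rows 152..174, cols 192..201 and B'); 
for v in range(153,174): print(v,im[v,192:202,2].round().astype(int),im[v,192:202,1].round().astype(int))
print('pointer max'); 
for v in range(145,164): print(v,im8[v,197:206].max(1).astype(int))
for a in(.55,.6,.65): print(a,[proj('top',W([.14-r*np.cos(a)+s*np.sin(a),.178,.112+r*np.sin(a)+s*np.cos(a)])).round(2).tolist() for r,s in((.086,.0075),(.126,.0075),(.126,-.0075),(.086,-.0075))])
print('ptr',proj('top',[W([.14-r*np.cos(.645),.168,.112+r*np.sin(.645)]) for r in(.054,.092)]))
print('scene ptr',proj('scene',[W([.14-r*np.cos(.645),.168,.112+r*np.sin(.645)]) for r in(.054,.092)]))
E
```

```text
R rows 152..174, cols 192..201 and B
153 [141 143 141 137 125  97  92 130 127  82] [140 142 140 137 128 101  94 130 127  82]
154 [138 135 138 139 127  97  92 129 119  72] [137 135 137 138 130 100  94 129 119  73]
155 [139 137 139 139 125  96  93 122 107  64] [139 137 139 139 129 101  95 123 107  66]
156 [142 140 142 137 122  96  93 125 110  62] [142 140 143 127 114 100  94 126 110  63]
157 [143 141 122 116 120  96  90 104  88  58] [142 142 113  64  97 103  77  72  71  60]
158 [140 139 127 118 118  96  92  87  70  57] [140 140 106  49  99 105  79  58  59  60]
159 [143 141 132 122 119 107 102  79  62  59] [143 143 108  51 101 104  68  43  57  60]
160 [148 148 136 124 118 105 117  87  65  71] [148 151 108  44  99 102  60  33  67  73]
161 [ 54  67 111 127 117 104 120  93  78  86] [55 64 56 46 96 98 59 40 81 88]
162 [ 50  51 104 130 120 104 108  88  91 102] [ 52  48  41  40  95  99  57  42  91 104]
163 [ 50  73 113 128 119 107  92  88 105 116] [ 54  49  42  40  96  99  55  64 105 118]
164 [ 49  79 116 128 119 105  80  98 120 125] [ 53  50  43  42  98 101  54  87 121 127]
165 [ 68 105 131 
[... 1273 characters left out ...]
  91 150 167 166]
157 [105  92  84  50  32 132 167 166 165]
158 [107  95  81  43  28 132 167 165 165]
159 [109 104  80  40  39 139 169 166 165]
160 [106 119  89  64  82 145 167 165 165]
161 [106 121  96 112 134 156 167 166 165]
162 [106 109  88 110 144 161 166 165 165]
163 [109  93  90  90 137 163 166 165 166]
0.55 [[[196.27, 157.65]], [[194.51, 168.53]], [[194.81, 172.43]], [[196.54, 161.56]]]
0.6 [[[196.22, 156.39]], [[194.41, 166.73]], [[194.68, 170.86]], [[196.45, 160.52]]]
0.65 [[[196.17, 155.08]], [[194.33, 164.83]], [[194.56, 169.19]], [[196.37, 159.41]]]
ptr [[201.34521893 150.01446223]
 [199.74619812 159.00655454]]
scene ptr [[249.03400127 231.26404315]
 [257.89061577 222.64435212]]
```

```bash
sed -i 's/ w\[vv<proj(n,\[W(\[.14-.054.*$//; s/(.001,.005),(.167,.176)/(.001,.0075),(.166,.178)/' fit2.py; sed -n 36,42p fit2.py; timeout 570 python3 fit2.py
```

```text
def cost(v,parts=False):
    a,w,sx,sy,tx,ty,hp,yp,da=v
    c=0;D={'scene':(sx,sy),'top':(tx,ty)}; o=[]
    for n in F:
        e=(RW[n]*(render(n,box(a,.086,.126,.0075,.178-w,.178+w,D[n]),wr[n])-RM[n])**2).sum(); o.append(e)
    for n,ac,win,d,wt in PD:
        e=.5*(wt*(render(n,box(ac+da,.054,.092,hp,.165,yp,D[n]),win)-d)**2).sum(); o.append(e)
[ 6.281e-01  5.500e-03 -8.000e-04 -1.500e-03 -5.000e-04 -1.500e-03
  1.100e-03  1.701e-01  6.000e-04] 15.95 [3.94 6.75 0.23 0.32 2.28 2.13]
[ 6.279e-01  5.400e-03 -2.000e-04 -1.300e-03 -6.000e-04 -1.600e-03
  1.300e-03  1.700e-01  1.200e-03] 15.91 [4.04 6.44 0.19 0.3  2.45 2.21]
0.58 20.64 [ 0.0054  0.001  -0.0033  0.002  -0.0012  0.0015  0.1686  0.0002] [3.58 7.13 2.93 3.03 1.79 1.21]
0.61 17.06 [ 5.400e-03 -1.000e-04 -1.800e-03 -1.000e-04 -1.500e-03  1.000e-03
  1.704e-01  1.800e-03] [4.38 6.51 0.46 0.67 2.35 2.33]
0.64 16.67 [ 5.500e-03 -7.000e-04 -1.100e-03 -1.100e-03 -1.500e-03  1.500e-03
  1.697e-01  1.000e-04] [4.04 7.07 0.18 0.27 2.6  2.23]
0.67 19.5 [ 0.0056 -0.0019 -0.0004 -0.0032 -0.0017  0.0012  0.1697  0.0033] [3.94 7.23 0.07 0.09 3.66 3.41]
0.7 25.25 [ 5.800e-03 -3.100e-03  1.000e-04 -6.000e-03 -1.900e-03  1.100e-03
  1.695e-01  2.600e-03] [4.42 6.71 0.24 0.32 5.52 5.25]
0.73 33.7 [ 0.0061 -0.0034 -0.0002 -0.008  -0.0021  0.0012  0.1696  0.0067] [6.44 7.71 0.24 0.33 7.1  6.82]
```

View pics/ov9.png

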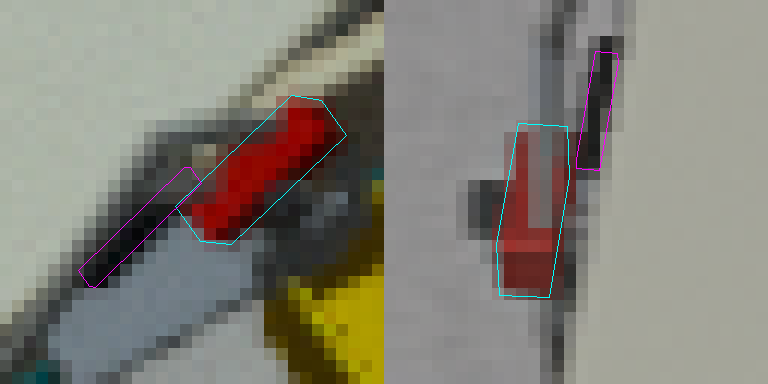

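```bash
python3 - <<'E'
from h import *
lift(.645,.628,1,vel=.03)
ctrl.sleep(.5)
print(ctrl.current_t(),ctrl.current_tool_pos(),ctrl.current_dq().round(2),ctrl.current_grip_width()*91)
im=ctrl.read_camera('scene'); cv2.imwrite('pics/s10raw.png',im); cv2.imwrite('pics/s10.png',cv2.resize(im[60:280,140:400],None,fx=2.7,fy=2.7))
cv2.imwrite('pics/t10.png',ctrl.read_camera('top'))
def corner(a,y=.165): 
    x,z=-.28,.008
    return W([.14+x*np.cos(a)+z*np.sin(a),y,.112-x*np.sin(a)+z*np.cos(a)])
for a in(0,.56,.6,.628,.66): print(a,proj('scene',corner(a)).round(2))
s0=cv2.imread('pics/scene0.png');s7=cv2.imread('pics/s7raw.png')
z=[]
for n,i,a in(('0',s0,0),('7',s7,.56),('10',im,.628)):
    c=proj('scene',corner(a))[0].round().astype(int); x0,y0=c-15
    q=cv2.resize(i[y0:y0+31,x0:x0+31],None,fx=8,fy=8,interpolation=cv2.INTER_NEAREST); u=((proj('scene',corner(a))[0]-[x0,y0]+.5)*8).astype(int); cv2.circle(q,tuple(int(k) for k in u),3,(0,0,255),1); z.append(q)
cv2.imwrite('pics/corn.png',np.hstack(z))
E
```

```text
0.628 [-0.9 -7.2 -1.9] [ 0.4956 -0.0074  0.2887] 11.6
30.4917 [ 0.4956304  -0.00737444  0.28877327] [-0.01  0.11 -0.03 -0.04 -0.02 -0.09] 10.835336333357239
0 [[313.58 195.47]]
0.56 [[305.75 177.61]]
0.6 [[304.18 176.94]]
0.628 [[302.99 176.54]]
0.66 [[301.55 176.14]]
```

View pics/corn.png

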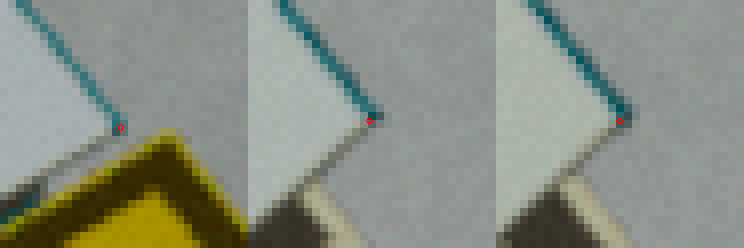

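View pics/s10.png

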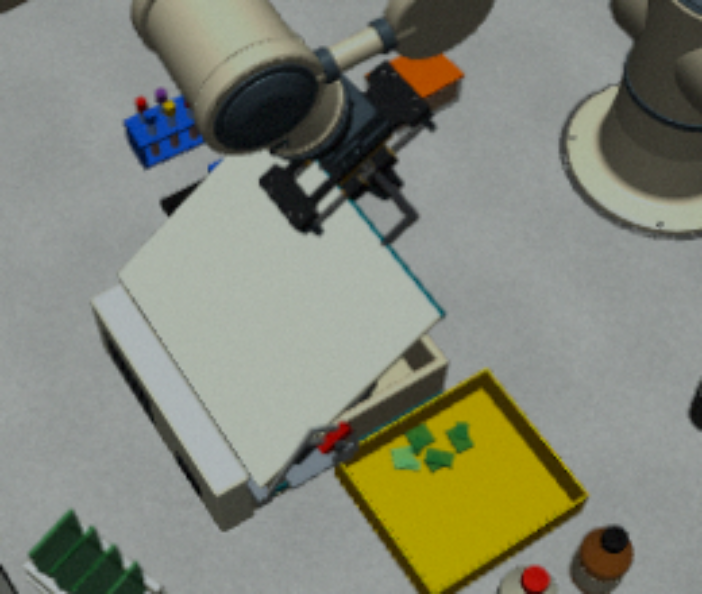

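View pics/t10.png

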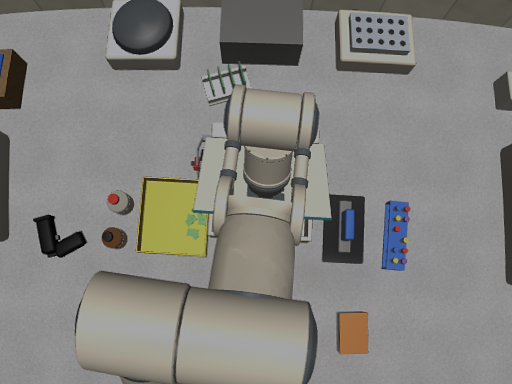

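The cover corner in both lifted pictures agrees with the commanded angle. Before handing in, I'll do one offline cross-check of the index angle, per camera.

```bash
cat > f3.py <<'E'
from fit2 import *
for n in('scene','top'):
  for w in(.0045,.0055,.0065,.008):
    c0=(0,-.0005) if n=='scene' else (-.0005,-.002)
    def cost(v):
        a,dx,dy=v
        e=(RW[n]*(render(n,box(a,.086,.126,.0075,.178-w,.178+w,(dx,dy)),wr[n])-RM[n])**2).sum()
        return e+.5*((dx-c0[0])**2+(dy-c0[1])**2)/.0012**2
    r=differential_evolution(cost,[(.4,.8),(-.006,.006),(-.006,.006)],seed=1,maxiter=50,popsize=10)
    print(n,w,r.x.round(4),r.fun.round(2),[round(min(cost([a,dx,r.x[2]]) for dx in np.linspace(-.003,.003,13)),2) for a in(.58,.6,.62,.64,.66,.68)])
E
python3 f3.py
```

```text
scene 0.0045 [ 6.272e-01 -2.000e-04 -1.000e-03] 4.73 [np.float64(11.44), np.float64(7.22), np.float64(5.02), np.float64(5.12), np.float64(6.24), np.float64(8.03)]
scene 0.0055 [ 6.356e-01 -2.000e-04 -1.400e-03] 4.13 [np.float64(10.4), np.float64(6.85), np.float64(4.82), np.float64(4.3), np.float64(5.27), np.float64(6.91)]
scene 0.0065 [ 0.6515 -0.0008 -0.0018] 4.85 [np.float64(12.14), np.float64(8.36), np.float64(6.4), np.float64(5.16), np.float64(5.16), np.float64(6.58)]
scene 0.008 [ 0.6685 -0.0011 -0.0024] 6.38 [np.float64(16.8), np.float64(13.75), np.float64(10.3), np.float64(8.04), np.float64(6.94), np.float64(6.84)]
top 0.0045 [ 6.243e-01 -6.000e-04 -2.200e-03] 8.07 [np.float64(11.27), np.float64(9.13), np.float64(8.45), np.float64(8.56), np.float64(9.79), np.float64(12.47)]
top 0.0055 [ 0.6278 -0.0007 -0.0021] 5.8 [np.float64(9.43), np.float64(6.99), np.float64(6.1), np.float64(5.93), np.float64(7.36), np.float64(10.54)]
top 0.0065 [ 0.6311 -0.0008 -0.0022] 7.96 [np.float64(11.3), np.float64(8.93), np.float64(8.27), np.float64(8.2), np.float64(9.58), np.float64(12.64)]
top 0.008 [ 0.6314 -0.0007 -0.0019] 16.6 [np.float64(20.36), np.float64(17.63), np.float64(16.91), np.float64(16.75), np.float64(18.18), np.float64(21.35)]
```

The two cameras give 0.636 and 0.628 at the best-fitting clip thickness, so the present 0.628 stands. Handing in while holding.

```bash
python3 - <<'E'
from h import *
print(ctrl.current_tool_pos(),ctrl.current_grip_width()*91,ctrl.current_contact_force(),ctrl.current_t())
ctrl.sign_off()
E
```

```text
[ 0.49563543 -0.00738225  0.28878208] 11.30437867457367 [-2.64693111 -7.50537863 -2.03360236] 30.5917
the job is handed in; nothing more can be done
```

The job is handed in at 30.6 s (limit 66 s), with the arm still holding the cover by its handle at about 0.628 rad.

- **Sweep:** One pass with the scraper took all four pieces off the left edge of the cover. The last pictures show all four in the yellow tray and the cover clear.
- **Scraper and bystanders:** The scraper stands upright on its black mat. The tube rack and both bottles look unmoved.
- **Cover angle:** The tool position and the cover's front corner in the scene picture both agree with 0.628 rad, the corner to about 1 pixel. The hold is steady: grip width is about 11 mm on the 12 mm bar, and the tool force is about 8 N, mostly sideways along the bar.
- **Index angle:** This is the least certain figure. The best fits gave 0.636 rad from the scene camera and 0.628 from the top camera. Rougher estimates ran from 0.605 to 0.655, so the pointer should be level with the index to about ±0.015 rad.
- **Check that disagreed:** The two cameras put the analyser about 5 mm apart sideways. I used a position between them.

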